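# Make up two floor-fitting kits

### The arm

A 6-joint arm with a two-finger parallel gripper is mounted at the origin on the work surface. World frame = base frame: x ahead of the robot, y to its left, z up, the work surface at z = 0. Lengths are in m, angles in rad, forces in N, time in s.
With the tool pointing down it reaches from about 0.25 to 0.725 m from the base axis. Payload 4 kg.
Tool frame: the origin (TCP) lies at the very end of the fingers, on their centre line; the grasp point (between the pads) lies 19 mm behind it; z points along the fingers, y is the line along which they close (so a half turn about z gives the same grasp; the last joint's range is limited). The gripper opens to 85 mm and grips with 20 to 120 N. Pads are 22 mm wide; open, the fingers measure 114 mm over their backs; the gripper's body (76 mm by 85 mm) begins 54 mm behind the grasp point. The pads swing forward as they close: fully open they stand 13 mm farther back than shut.
Start: joints at [1.176, 0.241, 0.005, 1.335, 0, 1.571], TCP at [0.192, 0.462, 0.231] pointing down, gripper open.
Joint ranges: [-2.72, 2.72], [-1.05, 1.87], [-1.09, 1.28], [-1.99, 2.15], [-1.42, 1.44], [-3.14, 3.14]. Speed limits (rad/s): [2.79, 2.79, 3.14, 3.14, 3.14, 3.14].

### API

Orientations are given as a unit quaternion [x, y, z, w].
In Python, from workcell import bot, vision, workorder gives the robot as it stands.
- The arm moves only by the shell command python3 -m creep 'ROWS' [OPENING]. ROWS is JSON, a list of rows, each a list of 2 entries, a list of its own where there are three numbers: the shift along the tool's x, y, z in mm, then the turn, a rotation vector about the tool's x, y, z in rad. In form: [[[dx, dy, dz], [wx, wy, wz]], ...]. A call has 1 to 12 rows; each row shifts and turns the commanded pose from where the row before left it, along the tool's axes as they then stand; what a row does not reach is not made up. A row lasts 1/8 s, in which the tool goes at most 62.5 mm and 10.7 degrees, less where a joint would pass 70% of its speed; a pose out of reach is approached as far as the arm can. A call is refused whole if a number of a shift passes 62.5 or a number of a turn 0.188, either way. A call with a gripper value outside its range is refused whole. OPENING is the finger opening in mm, from 0 to 85.4, set as the call begins (- or left out, the last holds). The fingers move at their own pace and stop on an object; the grip force is fixed at half the most. Time passes only in rows, so rows that do not move let the fingers close. It gives the time, the measured TCP pose, the force, the opening and the grip force at its end, in the units of the state.
- bot.get_obs(): the state, without advancing time (a new reading comes with each control period).
- vision.camera(name): name is "side" or "top" or "wrist"; returns a dict with "image" (420x560x3 uint8, blue, green, red), "z_map" (420x560 float32, m along the optical axis (not along the pixel's ray), 0 where there is no reading), "K" (3x3 intrinsics, pixels), "rvec" (rotation vector, rad) and "tvec" (3), from world to camera coordinates, as OpenCV has them; the wrist camera has in their place "tool_from_camera" (4x4, takes a point from camera to tool coordinates, whose origin is the TCP and whose axes are the flange's). Camera axes: x right, y down, z forward; pixel columns grow to the right and rows downward; lengths in m; the calibration is good to about 2 mm. A picture is of the moment at which its call begins: read the wrist's pose just before it.
- workorder.job_done(): hands the job in; it is judged then, once.
Trained networks look in a picture, given as the dict that the camera call returned (one of the last four; its "shot" number tells which), for a name from the list of things; names that differ only in an ending like _2 or _b are one class to them, and where a whole thing is asked for, a point or a joint stands for the part that bears it (a point fixed in the world has none). Each returns a list of dicts, best first, with "score" (0 to 1); they miss things now and then, are a little off and sometimes report something else, mostly with a low value. They report only what shows in the picture. A call takes as long as a camera call. They do not tell look-alikes from the thing itself.
- vision.spot_in(picture, query): "position" ([column, row] in pixels, amid what is visible of it).
- vision.place_of(picture, query): "position" ([column, row] in pixels: a listed point, or the origin of a listed thing).
The state is a dict: "clock": time; "joint_pos": joint angles; "joint_vel": joint speeds; "tau": joint torques, N m; "eef_pos": TCP position; "tool_rot": TCP orientation; "ft_force": force on the tool from outside, world axes, zero at the start; "ft_torque": the same for the moment, N m; "grip_width": finger opening in m; "grasp_force": force on a finger pad.
Only numpy, scipy, OpenCV 4.12 (cv2) and the standard library are available. Lean on these libraries where they do the work, as an engineer would, in place of code of your own. Each camera call takes 0.05 s, during which the arm holds its last target. There are 200 camera calls.

### The job

Make up two job kits in the trays: the green-lidded jar and the yellow tape measure go in the blue tray, the orange-lidded jar and the white tapping block in the red tray. In each tray the jar stands in the square bay and the tool in the long bay, each upright the way it stood and flat on the tray's floor. Set things down rather than dropping or tipping them over, and leave the black-lidded jar and the grey tape measure where they are.

Things in the scene. Friction and masses are not known exactly. Their poses are not given: they have to be found in the camera images.
- tray_blue: shallow blue kit tray fixed to the bench, 212 (x) x 88 (y) x 20 mm high; floor and walls 4 mm thick. Origin: centre of its underside, z up. A cross wall at x = -20 mm makes two bays: a square bay, 80 x 80 mm inside, centred at x = -62 mm, y = 0 (round black pad on its floor), and a long bay, 120 (x) x 80 mm inside, centred at x = +42 mm, y = 0 (tan oblong pad).
- tray_red: shallow red kit tray fixed to the bench, 212 (x) x 88 (y) x 20 mm high; floor and walls 4 mm thick. Origin: centre of its underside, z up. A cross wall at x = -20 mm makes two bays: a square bay, 80 x 80 mm inside, centred at x = -62 mm, y = 0 (round black pad on its floor), and a long bay, 120 (x) x 80 mm inside, centred at x = +42 mm, y = 0 (tan oblong pad).
- jar_green: white plastic jar with a green lid and a band of the same colour, a plain upright cylinder 58 mm in diameter and 75 mm high in all (lid: top 19 mm, same diameter), about 0.25 kg, standing loose. Origin: centre of its underside, z up.
- jar_orange: white plastic jar with an orange lid and a band of the same colour, a plain upright cylinder 58 mm in diameter and 75 mm high in all (lid: top 19 mm, same diameter), about 0.25 kg, standing loose. Origin: centre of its underside, z up.
- jar_black: white plastic jar with a black lid and a band of the same colour, a plain upright cylinder 58 mm in diameter and 75 mm high in all (lid: top 19 mm, same diameter), about 0.25 kg, standing loose. Origin: centre of its underside, z up. Not wanted for either kit: leave it where it is.
- tape_yellow: yellow tape measure, a rounded box standing on its narrow edge with a black round disc on each side and a black button on top; 72 mm long (x) x 36 mm wide (y) x 62 mm high (z), about 0.2 kg, loose. Origin: centre of its underside.
- tape_grey: grey tape measure, a rounded box standing on its narrow edge with a black round disc on each side and a black button on top; 72 mm long (x) x 36 mm wide (y) x 62 mm high (z), about 0.2 kg, loose. Origin: centre of its underside. Not wanted for either kit: leave it where it is.
- block: white plastic floor-fitter's tapping block with grey stripes across its top, 104 mm long (x) x 50 mm high (z); its foot is 44 mm wide (y) up to 14 mm high, above that it is 36 mm wide; about 0.15 kg, lying loose. Origin: centre of its underside.
Things that resemble listed ones, but are neither listed nor needed, are in the scene too. Leave any purple look-alike of the jar_orange alone.

How it is judged:
By the outcome, as a careful person would: the job done as asked, in the order asked, and still so for the second after the job is handed in, with the robot touching nothing.
It also fails if it takes over 115 s, if anything falls off the work surface, if the arm or the gripper's body presses on something with over 40 N, if the wrist force passes 120 N, or if a joint passes its speed limit or range.

## Working session

There is one attempt and no reset: what is moved stays moved. The work goes in short steps, Python scripts to look and compute and a shell command to move; the robot and the scene stay as the last step left them, time stands still between calls to the robot, and variables do not carry over. Pictures are saved under pics/ and viewed, at most 14 in all, crops included, and the job is handed in when it is done.

```bash
ls; mkdir -p pics; cat > h.py <<'E'
import numpy as np, cv2
from scipy.spatial.transform import Rotation as R
from workcell import bot, vision, workorder
def T_wc(p, obs=None):
    if 'rvec' in p:
        Rm=cv2.Rodrigues(np.array(p['rvec'],float))[0]; t=np.array(p['tvec'],float).ravel()
        T=np.eye(4); T[:3,:3]=Rm.T; T[:3,3]=-Rm.T@t; return T
    T=np.eye(4); T[:3,:3]=R.from_quat(obs['tool_rot']).as_matrix(); T[:3,3]=obs['eef_pos']
    return T@np.array(p['tool_from_camera'])
def cloud(p, obs=None):
    z=p['z_map']; K=np.array(p['K']); v,u=np.indices(z.shape)
    P=np.stack([(u-K[0,2])/K[0,0]*z,(v-K[1,2])/K[1,1]*z,z,np.ones_like(z)],-1)
    W=(P@T_wc(p,obs).T)[...,:3]; W[z==0]=np.nan; return W
E
python3 - <<'E'
from h import *
o=bot.get_obs(); print(o)
for n in ('top','side'):
    p=vision.camera(n); cv2.imwrite(f'pics/{n}0.png',p['image']); W=cloud(p)
    np.save(f'/tmp/{n}_W.npy',W)
    for q in ['tray_blue','jar_green','tape_yellow','tape_grey','block','jar_black','tray_red']:
        for d in vision.spot_in(p,q)[:8]:
            c,r=map(int,d['position']); print(n,q,round(d['score'],2),c,r,np.round(W[r,c],3), p['image'][r,c])
E
```

```text
pics
{'clock': 0.0, 'joint_pos': array([1.17604791e+00, 2.41435664e-01, 3.74658489e-03, 1.33515479e+00,
       2.33781001e-05, 1.57077762e+00]), 'joint_vel': array([ 0.00148927, -0.00082114,  0.00017763, -0.00082172, -0.00156995,
       -0.00031394]), 'tau': array([ 7.20723947e-04, -3.72320473e+01,  2.52406043e+01,  1.70325249e-02,
        1.37929223e-04, -1.42405906e-06]), 'eef_pos': array([0.19204937, 0.46099238, 0.23041012]), 'tool_rot': array([ 1.96085937e-01,  9.80586180e-01, -1.00160066e-03, -2.12228134e-04]), 'ft_force': array([-1.06338822,  0.03389644,  0.09830327]), 'ft_torque': array([ 0.07655068, -0.00063278,  0.03486583]), 'grasp_force': 0.0, 'grip_width': 0.08569555228911825}
top tray_blue 0.71 211 232 [0.477 0.129 0.003] [ 54 100 144]
top jar_green 0.72 348 164 [ 0.644 -0.238  0.077] [ 66 142  46]
top tape_yellow 0.68 283 162 [ 0.655 -0.069  0.066] [ 37 167 210]
top tape_grey 0.56 224 171 [0.634 0.086 0.063] [103 113 113]
top block 0.74 114 243 [0.45  0.376 0.05 ] [185 210 216]
top jar_black 0.61 168 164 [0.653 0.231 0.074] [30 30 32]
top jar_black 0.61 310 227 [ 0.487 -0.14   0.002] [ 56 104 150]
top tray_red 0.82 310 228 [ 0.484 -0.139  0.006] [ 57 106 151]
side tray_blue 0.71 249 253 [ 0.482 -0.134  0.006] [ 82 114 145]
side tray_blue 0.63 241 183 [0.466 0.13  0.007] [ 76 104 130]
side jar_green 0.97 314 276 [ 0.64  -0.262  0.08 ] [ 76 122  69]
side tape_yellow 0.58 311 223 [ 0.656 -0.085  0.06 ] [ 62 113 135]
side tape_grey 0.66 300 182 [0.643 0.07  0.06 ] [85 91 91]
side block 0.62 236 124 [0.456 0.372 0.045] [109 121 123]
side block 0.57 300 182 [0.643 0.07  0.06 ] [85 91 91]
side jar_black 0.76 298 148 [0.651 0.209 0.068] [41 43 43]
side jar_black 0.17 238 125 [0.463 0.371 0.041] [ 99 109 111]
side tray_red 0.76 251 255 [ 0.488 -0.142  0.008] [ 78 107 137]
```

View pics/top0.png

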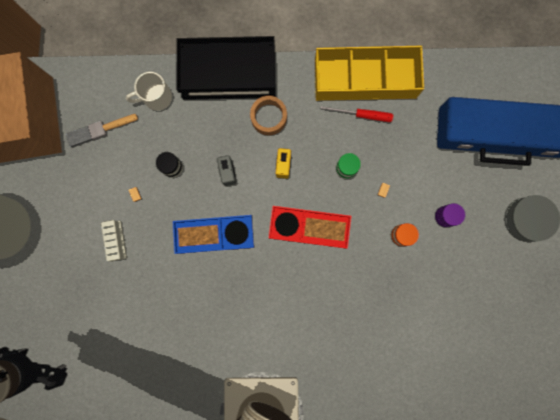

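View pics/side0.png

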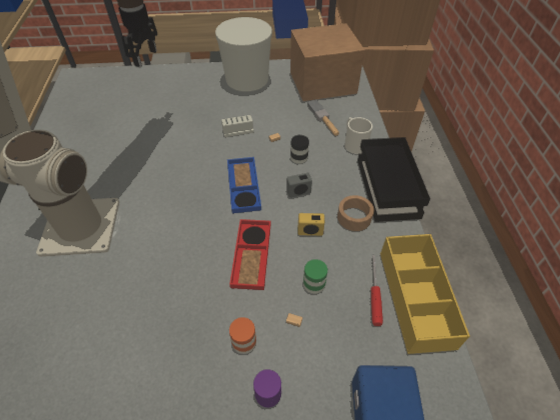

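Top picture: green jar (348,165), yellow tape (283,162), grey tape (226,170), black jar (168,163), orange jar (405,235), purple look-alike (452,215), block (113,241), blue tray (213,234), red tray (310,227).
Could be mistaken: orange jar (405,235) ↔ purple (452,215); yellow tape (283,162) ↔ grey tape (226,170); green jar (348,165) ↔ black jar (168,163). I choose by colour, and measure and check in a crop.

```bash
python3 - <<'E'
from h import *
im=cv2.imread('pics/top0.png'); W=np.load('/tmp/top_W.npy'); hsv=cv2.cvtColor(im,cv2.COLOR_BGR2HSV)
def m(name,c,r,w,zmin,zmax,f):
    s=np.s_[r-w:r+w,c-w:c+w]; k=f(*cv2.split(hsv[s]))&(W[s][...,2]>zmin)&(W[s][...,2]<zmax)
    P=W[s][k]; (cx,cy),sz,a=cv2.minAreaRect((P[:,:2]*1000).astype(np.float32))
    b=cv2.boxPoints(((cx,cy),sz,a)); e=b[1]-b[0] if np.linalg.norm(b[1]-b[0])>np.linalg.norm(b[2]-b[1]) else b[2]-b[1]
    print(name,k.sum(),'rect',np.round([cx,cy],1),np.round(sz,1),'long axis deg',round(np.degrees(np.arctan2(e[1],e[0]))%180,1),'mean',np.round(P.mean(0)*1000,1))
any_=lambda h,s,v:h>=0
m('green',348,165,20,.06,.09,any_); m('orange',405,235,20,.06,.09,any_); m('black',168,163,20,.06,.09,any_);m('purple',452,215,20,.04,.12,any_)
m('yel',283,162,24,.05,.09,any_); m('grey',226,170,24,.05,.09,any_); m('block',113,241,30,.04,.07,any_)
m('tblue',213,234,48,-.01,.03,lambda h,s,v:(abs(h.astype(int)-112)<12)&(s>140))
m('tred',310,227,48,-.01,.03,lambda h,s,v:((h<5)|(h>174))&(s>170))
m('bluepad',236,232,14,-.02,.02,lambda h,s,v:v<50); m('redpad',287,223,16,-.02,.02,lambda h,s,v:v<50)
c=np.hstack([cv2.resize(im[y-30:y+30,x-30:x+30],(260,260),interpolation=cv2.INTER_CUBIC) for x,y in((348,165),(283,162),(113,241))])
d=np.hstack([cv2.resize(im[y-30:y+30,x-30:x+30],(260,260),interpolation=cv2.INTER_CUBIC) for x,y in((405,235),(213,234),(310,227))])
cv2.imwrite('pics/crop0.png',np.vstack([c,d]))
E
```

```text
green 402 rect [ 645.5 -241.2] [55.2 57. ] long axis deg 134.5 mean [ 645.  -240.9   74.8]
orange 427 rect [ 461.4 -382.9] [57.1 56.4] long axis deg 89.5 mean [ 460.8 -381.7   74.9]
black 398 rect [657.6 233.8] [57.2 55.5] long axis deg 55.6 mean [657.2 233.4  74.6]
purple 486 rect [ 510.5 -503.4] [57.  56.6] long axis deg 83.7 mean [ 509.6 -499.9   71.9]
yel 375 rect [657.8 -69.9] [37.6 72.9] long axis deg 174.9 mean [656.1 -69.9  61.5]
grey 377 rect [640.1  81.7] [71.9 37.7] long axis deg 11.5 mean [639.1  81.   61.5]
block 575 rect [458.4 386.3] [104.4  38.6] long axis deg 10.3 mean [458.  384.5  49.6]
tblue 1333 rect [471.7 121.7] [ 86.4 211.8] long axis deg 93.7 mean [473.  116.7   8.5]
tred 1367 rect [ 486.9 -137.2] [209.6  86.6] long axis deg 81.7 mean [ 488.4 -133.3    8.1]
bluepad 399 rect [475.5  61.1] [59.7 59.3] long axis deg 26.7 mean [475.6  60.2   5.1]
redpad 384 rect [497.3 -76.1] [56.9 57.1] long axis deg 179.5 mean [496.3 -75.9   4.8]
```

View pics/crop0.png

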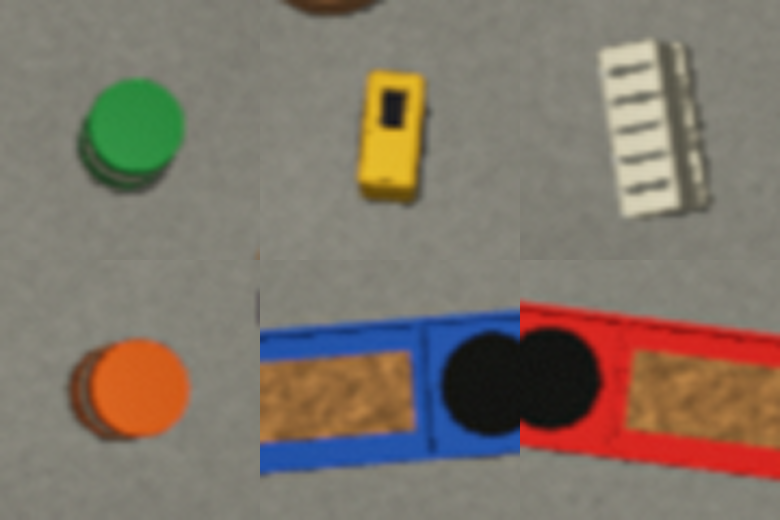

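The crop confirms green jar, yellow tape, block (top row), orange jar and both trays (bottom row). Next, a helper that works out shifts for the moves.

```bash
cat > need.py <<'E'
# usage: need.py x y z [yaw_of_tool_y_deg]   (mm): shift in present tool axes, turn about tool z
import sys; from h import *
a=[float(v) for v in sys.argv[1:]]; o=bot.get_obs(); M=R.from_quat(o['tool_rot']).as_matrix()
d=M.T@(np.array(a[:3])-np.array(o['eef_pos'])*1000); yaw=np.degrees(np.arctan2(M[1,1],M[0,1]))
print('shift',np.round(d,1),'yaw now',round(yaw,1),'tilt',np.round(M[:2,2],4),'q6',round(o['joint_pos'][5],2),'t',round(o['clock'],2))
if len(a)>3:
    w=(a[3]-yaw+180)%360-180; print('wz total rad',round(-np.radians(w),4),'or',round(-np.radians(w-np.sign(w)*180),4))
E
python3 need.py 645 -241 200 3.7
```

```text
shift [-688.1 -474.3   31.3] yaw now 67.4 tilt [0. 0.] q6 1.57 t 0.8
wz total rad 1.1114 or -2.0302
```

```bash
python3 -m creep '[[[0,0,0],[0,0,0.05]]]' 85
```

```text
clock: 0.92
eef_pos: [0.1923, 0.4615, 0.2313]
tool_rot: [0.221, 0.975, 0.0, -0.0]
ft_force: [-0.1, -0.7, 0.5]
grip_width: 0.0848
grasp_force: 0.0
```

```bash
python3 -m creep '[[[0,0,0],[0,0,0.177]],[[0,0,0],[0,0,0.177]],[[0,0,0],[0,0,0.177]],[[0,0,0],[0,0,0.177]],[[0,0,0],[0,0,0.177]],[[0,0,0],[0,0,0.177]],[[-40,22,2],[0,0,0]],[[-40,22,2],[0,0,0]],[[-40,22,2],[0,0,0]],[[-40,22,2],[0,0,0]],[[-40,22,2],[0,0,0]],[[-40,22,2],[0,0,0]]]'; python3 need.py 645 -241 160 3.7
```

```text
clock: 2.42
eef_pos: [0.3401, 0.2293, 0.2195]
tool_rot: [0.684, 0.729, 0.0, 0.0]
ft_force: [0.5, -0.1, -0.9]
grip_width: 0.085
grasp_force: 0.0
shift [-488.9  274.    59.5] yaw now 3.7 tilt [0.0008 0.0005] q6 2.1 t 2.42
wz total rad -0.0004 or 3.1412
```

```bash
python3 -m creep '[[[-45,25,4],[0,0,0]],[[-45,25,4],[0,0,0]],[[-45,25,4],[0,0,0]],[[-45,25,4],[0,0,0]],[[-45,25,4],[0,0,0]],[[-45,25,4],[0,0,0]],[[-45,25,4],[0,0,0]],[[-45,25,4],[0,0,0]],[[-45,25,4],[0,0,0]],[[-45,25,4],[0,0,0]],[[-39,24,20],[0,0,0]],[[0,0,0],[0,0,0]]]'; python3 need.py 645 -241 40 3.7
python3 - <<'E'
from h import *
o=bot.get_obs(); p=vision.camera('wrist'); cv2.imwrite('pics/w1.png',p['image']); W=cloud(p,o)
k=(W[...,2]>.065)&(W[...,2]<.085)&(np.hypot(W[...,0]-.645,W[...,1]+.241)<.06)
print(k.sum(), cv2.minEnclosingCircle((W[k][:,:2]*1000).astype(np.float32)))
E
```

```text
clock: 3.92
eef_pos: [0.6434, -0.2425, 0.1544]
tool_rot: [0.685, 0.728, -0.001, -0.003]
ft_force: [-1.2, 0.7, 0.7]
grip_width: 0.0849
grasp_force: 0.0
shift [  1.1   2.3 114.3] yaw now 3.5 tilt [-0.0058  0.0018] q6 1.15 t 3.92
wz total rad -0.0042 or 3.1374
4785 ((647.927734375, -239.40443420410156), 28.892309188842773)
```

View pics/w1.png

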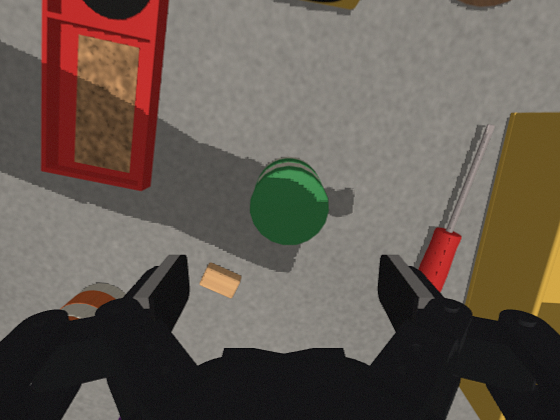

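Wrist view: green jar at (289,205) just ahead between the fingers, its path clear; wrist and top measurements agree within 2 mm.

```bash
python3 -m creep '[[[1,4,20],[0,0,0]],[[0,0,25],[0,0,0]],[[0,0,25],[0,0,0]],[[0,0,25],[0,0,0]],[[0,0,15],[0,0,0]],[[0,0,8],[0,0,0]],[[0,0,0],[0,0,0]]]'; python3 need.py 646.5 -240.5 36 3.7
```

```text
clock: 4.85
eef_pos: [0.648, -0.2384, 0.0416]
tool_rot: [0.684, 0.73, 0.0, 0.0]
ft_force: [-0.1, 0.3, -0.0]
grip_width: 0.0847
grasp_force: 0.0
shift [-2.  -1.7  5.6] yaw now 3.7 tilt [0. 0.] q6 1.15 t 4.85
wz total rad -0.0002 or 3.1414
```

```bash
python3 -m creep '[[[0,0,0],[0,0,0]],[[0,0,0],[0,0,0]],[[0,0,0],[0,0,0]],[[0,0,0],[0,0,0]],[[0,0,0],[0,0,0]],[[0,0,0],[0,0,0]]]' 40; python3 need.py 646.5 -240.5 36 3.7
```

```text
clock: 5.6
eef_pos: [0.6489, -0.2392, 0.0429]
tool_rot: [0.684, 0.729, 0.0, 0.001]
ft_force: [-0.3, 0.1, 5.5]
grip_width: 0.0563
grasp_force: 65.1
shift [-1.1 -2.5  6.9] yaw now 3.7 tilt [ 0.0024 -0.0011] q6 1.15 t 5.6
wz total rad -0.0007 or 3.1409
```

```bash
python3 -m creep '[[[0,0,-6],[0,0,0]],[[0,0,-15],[0,0,0]],[[0,0,-25],[0,0,0]],[[0,0,-25],[0,0,0]],[[0,0,-25],[0,0,0]],[[0,0,0],[0,0,0]]]'; python3 need.py 475.6 60 130 3.7
```

```text
clock: 6.35
eef_pos: [0.6497, -0.2394, 0.1405]
tool_rot: [0.684, 0.729, 0.001, 0.003]
ft_force: [0.5, -0.7, -3.1]
grip_width: 0.0565
grasp_force: 64.4
shift [ 309.9 -154.7    9. ] yaw now 3.7 tilt [ 0.0055 -0.002 ] q6 1.15 t 6.35
wz total rad -0.0005 or 3.1411
```

```bash
python3 -m creep '[[[15,-7,0],[0,0,0]],[[30,-15,0],[0,0,0]],[[40,-20,1],[0,0,0]],[[40,-20,1],[0,0,0]],[[40,-20,1],[0,0,0]],[[40,-20,1],[0,0,0]],[[40,-20,1],[0,0,0]],[[35,-18,1],[0,0,0]],[[20,-10,1],[0,0,0]],[[10,-5,0],[0,0,0]],[[0,0,0],[0,0,0]],[[0,0,0],[0,0,0]]]'; python3 need.py 475.6 60 47 3.7
python3 - <<'E'
from h import *
o=bot.get_obs(); p=vision.camera('wrist'); cv2.imwrite('pics/w2.png',p['image']); W=cloud(p,o)
p=vision.camera('top'); im=p['image']; W=cloud(p); np.save('/tmp/W2.npy',W)
c=cv2.resize(im[170:280,150:370],(700,350),interpolation=cv2.INTER_CUBIC); cv2.imwrite('pics/t2.png',c)
E
```

```text
clock: 7.85
eef_pos: [0.474, 0.0601, 0.1302]
tool_rot: [0.684, 0.729, -0.0, 0.0]
ft_force: [1.1, -0.4, -2.2]
grip_width: 0.0563
grasp_force: 64.6
shift [-0.1  1.5 83.2] yaw now 3.6 tilt [ 0.0003 -0.0004] q6 1.63 t 7.85
wz total rad -0.0014 or 3.1402
```

View pics/w2.png

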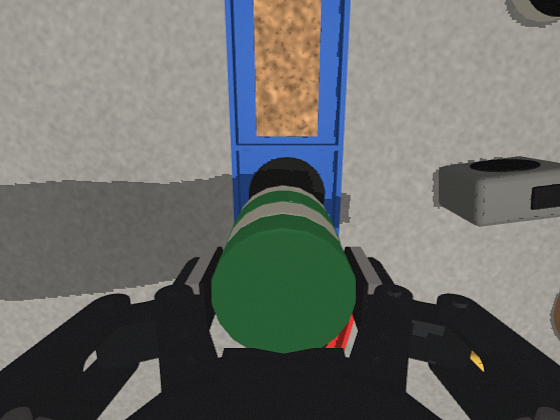

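Jar held upright at (284,280), centred over the tray's square bay pad (287,180).

```bash
python3 -m creep '[[[0,1,15],[0,0,0]],[[0,0,20],[0,0,0]],[[0,0,20],[0,0,0]],[[0,0,12],[0,0,0]],[[0,0,5],[0,0,0]],[[0,0,3],[0,0,0]],[[0,0,0],[0,0,0]],[[0,0,0],[0,0,0]]]'; python3 need.py 475.6 60 47 3.7
```

```text
clock: 8.95
eef_pos: [0.475, 0.0608, 0.0559]
tool_rot: [0.684, 0.729, 0.0, 0.0]
ft_force: [-0.0, -1.1, -2.5]
grip_width: 0.0567
grasp_force: 64.6
shift [-0.9  0.5  8.9] yaw now 3.7 tilt [0.0012 0.0002] q6 1.63 t 8.95
wz total rad -0.0005 or 3.1411
```

```bash
python3 -m creep '[[[0,0,3],[0,0,0]],[[0,0,2],[0,0,0]],[[0,0,1.5],[0,0,0]],[[0,0,1],[0,0,0]],[[0,0,0],[0,0,0]],[[0,0,0],[0,0,0]]]'; python3 need.py 475.6 60 47 3.7
```

```text
clock: 9.7
eef_pos: [0.4745, 0.0608, 0.0478]
tool_rot: [0.684, 0.729, 0.0, 0.0]
ft_force: [-0.6, -0.4, -3.5]
grip_width: 0.0566
grasp_force: 64.6
shift [-0.8  1.   0.8] yaw now 3.7 tilt [0. 0.] q6 1.63 t 9.7
wz total rad -0.0006 or 3.141
```

```bash
python3 -m creep '[[[0,0,0.7],[0,0,0]],[[0,0,0.7],[0,0,0]],[[0,0,0],[0,0,0]]]'
```

```text
clock: 10.07
eef_pos: [0.4746, 0.0608, 0.0468]
tool_rot: [0.684, 0.729, 0.0, 0.0]
ft_force: [-1.8, -0.2, 2.2]
grip_width: 0.0567
grasp_force: 65.2
```

Contact (force changed sign). Release and retreat.

```bash
python3 -m creep '[[[0,0,0],[0,0,0]],[[0,0,0],[0,0,0]],[[0,0,0],[0,0,0]],[[0,0,0],[0,0,0]],[[0,0,-10],[0,0,0]],[[0,0,-25],[0,0,0]],[[0,0,-30],[0,0,0]],[[0,0,-30],[0,0,0]],[[0,0,0],[0,0,0]]]' 80; python3 need.py 657 -70 140 84.9
```

```text
clock: 11.2
eef_pos: [0.4768, 0.061, 0.1445]
tool_rot: [0.684, 0.729, 0.003, 0.002]
ft_force: [-0.8, -0.2, 0.1]
grip_width: 0.0803
grasp_force: 0.0
shift [-142.3  171.5    5.6] yaw now 3.7 tilt [0.0065 0.0008] q6 1.63 t 11.2
wz total rad -1.4178 or 1.7238
```

```bash
python3 -m creep '[[[-35,43,0],[0,0,0]],[[-36,43,0],[0,0,0]],[[-36,43,0],[0,0,0]],[[-36,43,0],[0,0,0]],[[0,0,0],[0,0,-0.177]],[[0,0,0],[0,0,-0.177]],[[0,0,0],[0,0,-0.177]],[[0,0,0],[0,0,-0.177]],[[0,0,0],[0,0,-0.177]],[[0,0,0],[0,0,-0.177]],[[0,0,0],[0,0,-0.177]],[[0,0,0],[0,0,-0.177]]]'; python3 -m creep '[[[0,0,0],[0,0,0]]]'; python3 need.py 657 -70 36 84.9
python3 - <<'E'
from h import *
o=bot.get_obs(); p=vision.camera('wrist'); cv2.imwrite('pics/w3.png',p['image']); W=cloud(p,o)
k=(W[...,2]>.055)&(W[...,2]<.07)&(np.hypot(W[...,0]-.657,W[...,1]+.07)<.055)
print(k.sum(), cv2.minAreaRect((W[k][:,:2]*1000).astype(np.float32)))
p=vision.camera('top'); cv2.imwrite('pics/t3.png',p['image']); W=cloud(p); k=(W[...,2]>.07)&(W[...,2]<.09)&(np.hypot(W[...,0]-.475,W[...,1]-.06)<.05)
print(k.sum(), cv2.minEnclosingCircle((W[k][:,:2]*1000).astype(np.float32)),W[k].mean(0))
E
```

```text
clock: 12.7
eef_pos: [0.6546, -0.0708, 0.1401]
tool_rot: [0.042, 0.999, 0.0, -0.001]
ft_force: [-0.3, 0.4, -0.0]
grip_width: 0.0798
grasp_force: 0.0
clock: 12.82
eef_pos: [0.6547, -0.0709, 0.1403]
tool_rot: [0.046, 0.999, 0.0, -0.001]
ft_force: [0.3, -1.4, -0.1]
grip_width: 0.0799
grasp_force: 0.0
shift [ -2.4   1.1 104.3] yaw now 84.7 tilt [-0.0018  0.0002] q6 -0.01 t 12.82
wz total rad -0.0038 or 3.1378
4482 ((658.784423828125, -67.30696105957031), (36.59205627441406, 70.92656707763672), 83.25636291503906)
186 ((474.5290222167969, 62.963993072509766), 27.52957534790039) [0.47577235 0.07050735 0.0790383 ]
```

View pics/w3.png

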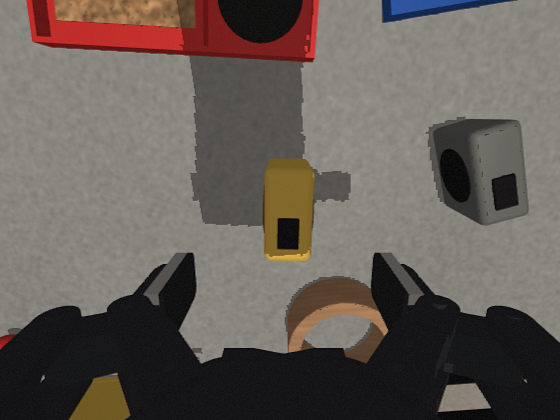

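Wrist view: yellow tape at (288,210) between the fingers, grey tape apart at (480,170). Descend.

```bash
python3 -m creep '[[[-3,3,20],[0,0,0]],[[0,0,25],[0,0,0]],[[0,0,25],[0,0,0]],[[0,0,20],[0,0,0]],[[0,0,12],[0,0,0]],[[0,0,4],[0,0,0]],[[0,0,0],[0,0,0]],[[0,0,0],[0,0,0]]]'; python3 need.py 658.2 -68.5 36 84.9
```

```text
clock: 13.92
eef_pos: [0.6594, -0.0683, 0.0365]
tool_rot: [0.045, 0.999, -0.0, 0.001]
ft_force: [-0.3, -0.4, -0.5]
grip_width: 0.08
grasp_force: 0.0
shift [ 1.1 -0.3  0.5] yaw now 84.8 tilt [ 0.0019 -0.0002] q6 -0.01 t 13.93
wz total rad -0.002 or 3.1396
```

```bash
python3 -m creep '[[[0,0,0],[0,0,0]],[[0,0,0],[0,0,0]],[[0,0,0],[0,0,0]],[[0,0,0],[0,0,0]],[[0,0,0],[0,0,0]],[[0,0,0],[0,0,0]],[[0,0,0],[0,0,0]],[[0,0,0],[0,0,0]]]' 15; python3 need.py 658.2 -68.5 36 84.9
```

```text
clock: 14.92
eef_pos: [0.659, -0.0682, 0.036]
tool_rot: [0.045, 0.999, 0.0, 0.001]
ft_force: [-0.5, 0.7, 5.1]
grip_width: 0.0353
grasp_force: 60.9
shift [ 0.8 -0.4  0. ] yaw now 84.8 tilt [ 0.0011 -0.    ] q6 -0.01 t 14.93
wz total rad -0.0017 or 3.1399
```

```bash
python3 -m creep '[[[0,0,-6],[0,0,0]],[[0,0,-15],[0,0,0]],[[0,0,-30],[0,0,0]],[[0,0,-35],[0,0,0]],[[0,0,-25],[0,0,0]],[[0,0,0],[0,0,0.1]],[[0,0,0],[0,0,0.177]],[[0,0,0],[0,0,0.177]],[[0,0,0],[0,0,0.177]],[[0,0,0],[0,0,0.177]],[[0,0,0],[0,0,0.177]],[[0,0,0],[0,0,0.177]]]'; python3 -m creep '[[[0,0,0],[0,0,0.177]],[[0,0,0],[0,0,0.08]],[[0,0,0],[0,0,0]]]' ;python3 need.py 469 163.6 140 3.7
```

```text
clock: 16.42
eef_pos: [0.6583, -0.0683, 0.1467]
tool_rot: [0.589, 0.808, -0.0, -0.0]
ft_force: [-0.3, 0.5, -1.4]
grip_width: 0.0349
grasp_force: 59.8
clock: 16.8
eef_pos: [0.6584, -0.0683, 0.1466]
tool_rot: [0.685, 0.729, -0.0, -0.0]
ft_force: [-0.6, 0.3, -2.1]
grip_width: 0.035
grasp_force: 59.8
shift [ 243.1 -174.7    6.7] yaw now 3.5 tilt [-0.0004 -0.    ] q6 1.41 t 16.8
wz total rad -0.0027 or 3.1389
```

```bash
python3 -m creep '[[[14,-10,0],[0,0,0]],[[28,-20,0],[0,0,0]],[[39,-28,0],[0,0,0]],[[40,-29,0],[0,0,0]],[[40,-29,0],[0,0,0]],[[40,-29,0],[0,0,0]],[[28,-20,0],[0,0,0]],[[14,-10,0],[0,0,0]],[[0,0,0],[0,0,0]],[[0,0,0],[0,0,0]]]';python3 need.py 469 163.6 40 3.7
python3 - <<'E'
from h import *
o=bot.get_obs(); p=vision.camera('wrist'); cv2.imwrite('pics/w4.png',p['image']); W=cloud(p,o)
M=T_wc({'tool_from_camera':np.eye(4)},o); T=(W-M[:3,3])@M[:3,:3]
k=(T[...,2]>-.032)&(T[...,2]<-.02)&(abs(T[...,0])<.06)&(abs(T[...,1])<.017); print(k.sum(),np.percentile(T[k][:,0],[2,50,98]),np.median(T[k][:,2]))
E
```

```text
clock: 18.05
eef_pos: [0.47, 0.163, 0.1465]
tool_rot: [0.685, 0.728, 0.0, 0.0]
ft_force: [0.4, -1.2, -2.6]
grip_width: 0.0351
grasp_force: 60.2
shift [  0.7  -1.  106.5] yaw now 3.5 tilt [ 0.0009 -0.0004] q6 1.84 t 18.05
wz total rad -0.0041 or 3.1375
12397 [-0.02847888  0.00682088  0.03546845] -0.02634158837094945
```

View pics/w4.png

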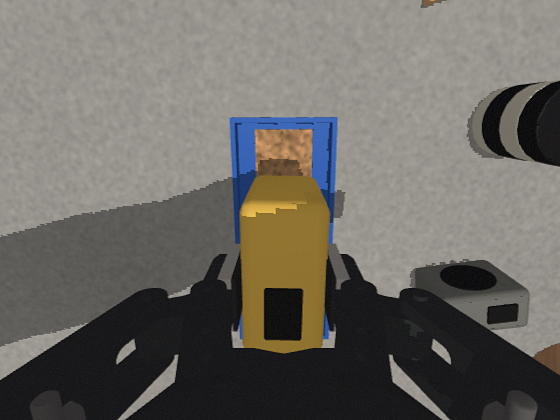

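Tape held upright and straight at (285,265), over the long bay of the blue tray. Lower.

```bash
python3 -m creep '[[[1,-1,15],[0,0,0]],[[0,0,25],[0,0,0]],[[0,0,25],[0,0,0]],[[0,0,18],[0,0,0]],[[0,0,10],[0,0,0]],[[0,0,5],[0,0,0]],[[0,0,3],[0,0,0]],[[0,0,0],[0,0,0]],[[0,0,0],[0,0,0]]]';python3 need.py 469 163.6 40 3.7
```

```text
clock: 19.23
eef_pos: [0.4684, 0.1648, 0.0459]
tool_rot: [0.685, 0.728, 0.0, 0.0]
ft_force: [-0.8, 0.3, -2.6]
grip_width: 0.035
grasp_force: 60.2
shift [-1.2  0.5  5.9] yaw now 3.5 tilt [0.0011 0.0003] q6 1.85 t 19.23
wz total rad -0.0034 or 3.1382
```

```bash
python3 -m creep '[[[0,0,2.5],[0,0,0]],[[0,0,1.5],[0,0,0]],[[0,0,1],[0,0,0]],[[0,0,0.7],[0,0,0]],[[0,0,0],[0,0,0]],[[0,0,0],[0,0,0]]]';python3 need.py 469 163.6 40 3.7
```

```text
clock: 19.98
eef_pos: [0.468, 0.1646, 0.04]
tool_rot: [0.685, 0.728, 0.0, -0.0]
ft_force: [-0.6, -1.0, 2.0]
grip_width: 0.0351
grasp_force: 60.5
shift [-1.1  1.  -0. ] yaw now 3.5 tilt [0.     0.0001] q6 1.85 t 19.98
wz total rad -0.0036 or 3.138
```

```bash
python3 -m creep '[[[0,0,0.3],[0,0,0]],[[0,0,0],[0,0,0]],[[0,0,0],[0,0,0]],[[0,0,0],[0,0,0]],[[0,0,-10],[0,0,0]],[[0,0,-25],[0,0,0]],[[0,0,-35],[0,0,0]],[[0,0,-40],[0,0,0]],[[0,0,0],[0,0,0]]]' 65; python3 need.py 461.2 -382.5 150 -8.3
```

```text
clock: 21.1
eef_pos: [0.4707, 0.1655, 0.1536]
tool_rot: [0.685, 0.728, 0.004, 0.002]
ft_force: [-0.2, 0.1, -0.2]
grip_width: 0.0649
grasp_force: 0.0
shift [-546.4  -43.     2. ] yaw now 3.5 tilt [0.008  0.0028] q6 1.85 t 21.1
wz total rad 0.2059 or -2.9357
```

```bash
python3 -m creep '[[[-46,-4,0],[0,0,0]],[[-50,-4,0],[0,0,0]],[[-50,-4,0],[0,0,0]],[[-50,-4,0],[0,0,0]],[[-50,-4,0],[0,0,0]],[[-50,-4,0],[0,0,0]],[[-50,-4,0],[0,0,0]],[[-50,-4,0],[0,0,0]],[[-50,-4,0],[0,0,0]],[[-50,-4,0],[0,0,0]],[[-50,-4,0],[0,0,0.103]],[[0,0,0],[0,0,0.103]]]' 85; python3 -m creep '[[[0,0,0],[0,0,0]]]'; python3 need.py 461.2 -382.5 40 -8.3
python3 - <<'E'
from h import *
o=bot.get_obs(); p=vision.camera('wrist'); cv2.imwrite('pics/w5.png',p['image']); W=cloud(p,o)
k=(W[...,2]>.065)&(W[...,2]<.085)&(np.hypot(W[...,0]-.461,W[...,1]+.382)<.06)
print(k.sum(), cv2.minEnclosingCircle((W[k][:,:2]*1000).astype(np.float32)))
p=vision.camera('top'); cv2.imwrite('pics/t5.png',p['image']); W=cloud(p)
for n,x,y,a,b in(('jar',.475,.06,.07,.09),('tape',.469,.164,.055,.08)):
    k=(W[...,2]>a)&(W[...,2]<b)&(np.hypot(W[...,0]-x,W[...,1]-y)<.05); print(n,k.sum(),cv2.minAreaRect((W[k][:,:2]*1000).astype(np.float32)),W[k].mean(0))
cv2.imwrite('pics/t5c.png',cv2.resize(p['image'][140:280,90:440],(800,320),interpolation=cv2.INTER_CUBIC))
E
```

```text
clock: 22.6
eef_pos: [0.4563, -0.3864, 0.148]
tool_rot: [0.759, 0.651, -0.0, -0.0]
ft_force: [-0.5, 0.4, -0.2]
grip_width: 0.0857
grasp_force: 0.0
clock: 22.72
eef_pos: [0.4566, -0.3832, 0.1483]
tool_rot: [0.756, 0.654, -0.0, -0.001]
ft_force: [-0.3, -0.9, -0.4]
grip_width: 0.0849
grasp_force: 0.0
shift [  1.3   4.7 108.3] yaw now -8.3 tilt [-0.0016  0.0015] q6 1.02 t 22.73
wz total rad -0.0001 or 3.1415
5020 ((463.06158447265625, -381.31280517578125), 29.057645797729492)
jar 398 ((474.4070739746094, 57.4813232421875), (54.7795295715332, 53.95974349975586), 89.3133544921875) [0.47373401 0.05757508 0.0792556 ]
tape 391 ((467.7441101074219, 162.35743713378906), (72.58228302001953, 36.456295013427734), 89.64771270751953) [0.46737177 0.16158633 0.06590167]
```

View pics/t5c.png

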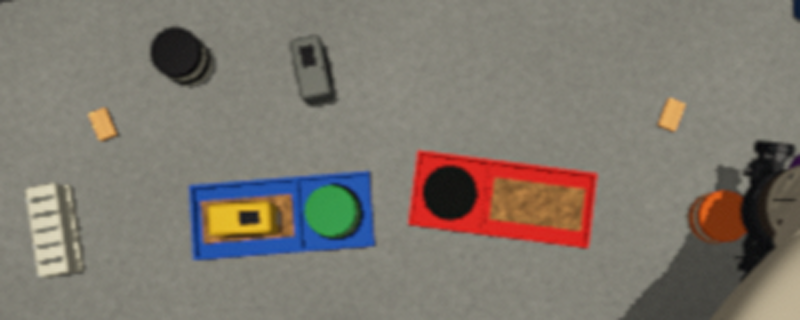

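View pics/w5.png

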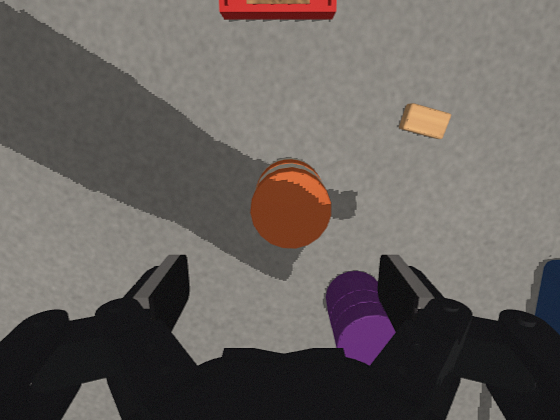

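Top crop: green jar (331,210) and yellow tape (240,218) stand in the blue tray, black jar and grey tape untouched. Wrist view: orange jar (290,207) between the fingers, purple look-alike (360,320) clear of them.

```bash
python3 -m creep '[[[2,5,20],[0,0,0]],[[0,0,25],[0,0,0]],[[0,0,25],[0,0,0]],[[0,0,20],[0,0,0]],[[0,0,12],[0,0,0]],[[0,0,4],[0,0,0]],[[0,0,0],[0,0,0]],[[0,0,0],[0,0,0]]]'; python3 need.py 462.2 -382 40 -8.3
```

```text
clock: 23.82
eef_pos: [0.4632, -0.3823, 0.0444]
tool_rot: [0.756, 0.654, 0.0, 0.001]
ft_force: [0.5, 1.2, 0.8]
grip_width: 0.0851
grasp_force: 0.0
shift [ 0.1 -1.1  4.4] yaw now -8.3 tilt [ 0.0014 -0.0011] q6 1.03 t 23.82
wz total rad 0.0001 or -3.1415
```

```bash
python3 -m creep '[[[0,-1,2],[0,0,0]],[[0,0,0],[0,0,0]],[[0,0,0],[0,0,0]],[[0,0,0],[0,0,0]],[[0,0,0],[0,0,0]],[[0,0,0],[0,0,0]]]' 40; python3 -m creep '[[[0,0,-6],[0,0,0]],[[0,0,-15],[0,0,0]],[[0,0,-25],[0,0,0]],[[0,0,-25],[0,0,0]],[[0,0,-25],[0,0,0]],[[0,0,0],[0,0,0]]]'; python3 need.py 495.8 -75.9 135 -8.3
```

```text
clock: 24.58
eef_pos: [0.462, -0.382, 0.042]
tool_rot: [0.756, 0.654, 0.0, 0.001]
ft_force: [-0.1, 0.3, 6.3]
grip_width: 0.0567
grasp_force: 64.8
clock: 25.32
eef_pos: [0.4629, -0.3828, 0.1401]
tool_rot: [0.756, 0.654, 0.0, 0.003]
ft_force: [0.8, -0.4, -3.5]
grip_width: 0.0569
grasp_force: 64.4
shift [308.4 -11.9   4.2] yaw now -8.3 tilt [ 0.004  -0.0033] q6 1.02 t 25.32
wz total rad -0.0002 or 3.1414
```

```bash
python3 -m creep '[[[15,0,0],[0,0,0]],[[30,-1,0],[0,0,0]],[[42,-2,0],[0,0,0]],[[44,-2,1],[0,0,0]],[[44,-2,1],[0,0,0]],[[44,-2,1],[0,0,0]],[[42,-2,1],[0,0,0]],[[30,-1,1],[0,0,0]],[[17,0,0],[0,0,0]],[[0,0,0],[0,0,0]],[[0,0,0],[0,0,0]]]'; python3 need.py 495.8 -75.9 46 -8.3
python3 - <<'E'
from h import *
p=vision.camera('wrist'); cv2.imwrite('pics/w6.png',p['image'])
E
```

```text
clock: 26.7
eef_pos: [0.494, -0.0758, 0.1321]
tool_rot: [0.757, 0.654, -0.0, -0.0]
ft_force: [-0.2, -0.2, -3.4]
grip_width: 0.0568
grasp_force: 64.5
shift [ 0.2  1.9 86.1] yaw now -8.3 tilt [-0.0007 -0.0004] q6 1.56 t 26.7
wz total rad -0.0008 or 3.1408
```

View pics/w6.png

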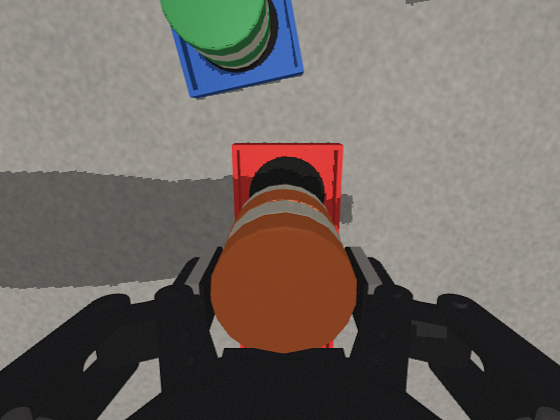

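Orange jar upright at (284,290), centred over the red square bay. Lower.

```bash
python3 -m creep '[[[0,2,15],[0,0,0]],[[0,0,20],[0,0,0]],[[0,0,20],[0,0,0]],[[0,0,14],[0,0,0]],[[0,0,6],[0,0,0]],[[0,0,4],[0,0,0]],[[0,0,0],[0,0,0]],[[0,0,0],[0,0,0]]]'; python3 need.py 495.8 -75.9 46 -8.3
```

```text
clock: 27.75
eef_pos: [0.4968, -0.0755, 0.054]
tool_rot: [0.756, 0.654, 0.0, 0.0]
ft_force: [0.4, -0.5, -3.0]
grip_width: 0.0567
grasp_force: 64.4
shift [-0.5 -0.9  8. ] yaw now -8.3 tilt [ 0.0013 -0.0002] q6 1.56 t 27.75
wz total rad -0.0001 or 3.1415
```

```bash
python3 -m creep '[[[0,0,3],[0,0,0]],[[0,0,2],[0,0,0]],[[0,0,1],[0,0,0]],[[0,0,0.7],[0,0,0]],[[0,0,0],[0,0,0]],[[0,0,0],[0,0,0]]]'; python3 need.py 495.8 -75.9 46 -8.3
```

```text
clock: 28.5
eef_pos: [0.4963, -0.0754, 0.0467]
tool_rot: [0.756, 0.654, -0.0, 0.0]
ft_force: [0.6, 0.1, -2.3]
grip_width: 0.0564
grasp_force: 64.4
shift [-0.5 -0.4  0.7] yaw now -8.3 tilt [ 0. -0.] q6 1.56 t 28.5
wz total rad -0.0001 or 3.1415
```

```bash
python3 -m creep '[[[0,0,0.7],[0,0,0]],[[0,0,0.6],[0,0,0]],[[0,0,0],[0,0,0]]]'
```

```text
clock: 28.88
eef_pos: [0.4964, -0.0755, 0.0459]
tool_rot: [0.756, 0.654, 0.0, 0.0]
ft_force: [-1.4, 0.0, 2.9]
grip_width: 0.0567
grasp_force: 65.1
```

```bash
python3 -m creep '[[[0,0,0],[0,0,0]],[[0,0,0],[0,0,0]],[[0,0,0],[0,0,0]],[[0,0,0],[0,0,0]],[[0,0,-10],[0,0,0]],[[0,0,-25],[0,0,0]],[[0,0,-35],[0,0,0]],[[0,0,-40],[0,0,0]],[[0,0,0],[0,0,0]]]' 80; python3 need.py 458.4 386 150 100.3
```

```text
clock: 30.0
eef_pos: [0.4991, -0.0759, 0.1597]
tool_rot: [0.756, 0.654, 0.003, 0.003]
ft_force: [-0.1, -0.5, -0.9]
grip_width: 0.0804
grasp_force: 0.0
shift [ 451.2 -107.1    8.7] yaw now -8.3 tilt [ 0.0084 -0.0013] q6 1.56 t 30.0
wz total rad -1.8956 or 1.246
```

```bash
python3 -m creep '[[[50,-12,1],[0,0,0]],[[50,-12,1],[0,0,0]],[[50,-12,1],[0,0,0]],[[50,-12,1],[0,0,0]],[[50,-12,1],[0,0,0]],[[50,-12,1],[0,0,0]],[[50,-12,1],[0,0,0]],[[50,-12,1],[0,0,0]],[[51,-11,1],[0,0,-0.172]],[[0,0,0],[0,0,-0.172]],[[0,0,0],[0,0,-0.172]],[[0,0,0],[0,0,-0.172]]]'; python3 -m creep '[[[0,0,0],[0,0,-0.172]],[[0,0,0],[0,0,-0.172]],[[0,0,0],[0,0,-0.172]],[[0,0,0],[0,0,-0.172]],[[0,0,0],[0,0,-0.172]],[[0,0,0],[0,0,-0.172]],[[0,0,0],[0,0,-0.172]],[[0,0,0],[0,0,0]]]'; python3 need.py 458.4 386.3 28 100.3
python3 - <<'E'
from h import *
o=bot.get_obs(); p=vision.camera('wrist'); cv2.imwrite('pics/w7.png',p['image']); W=cloud(p,o)
k=(W[...,2]>.04)&(W[...,2]<.06)&(np.hypot(W[...,0]-.458,W[...,1]-.386)<.075)
print(k.sum(), cv2.minAreaRect((W[k][:,:2]*1000).astype(np.float32)))
p=vision.camera('top'); W=cloud(p)
for n,x,y,a,b in(('jaro',.4958,-.0759,.07,.09),):
    k=(W[...,2]>a)&(W[...,2]<b)&(np.hypot(W[...,0]-x,W[...,1]-y)<.05); print(n,k.sum(),cv2.minAreaRect((W[k][:,:2]*1000).astype(np.float32)),W[k].mean(0))
E
```

```text
clock: 31.5
eef_pos: [0.4549, 0.3862, 0.1455]
tool_rot: [0.489, 0.872, -0.001, -0.0]
ft_force: [-0.3, 0.3, -0.2]
grip_width: 0.0801
grasp_force: 0.0
clock: 32.5
eef_pos: [0.4552, 0.386, 0.1458]
tool_rot: [-0.087, 0.996, -0.0, -0.001]
ft_force: [-0.2, 0.3, 0.4]
grip_width: 0.0803
grasp_force: 0.0
shift [ -3.4  -0.2 117.8] yaw now 100.0 tilt [-0.001  -0.0008] q6 0.53 t 32.5
wz total rad -0.0056 or 3.136
5814 ((459.90032958984375, 389.1935729980469), (103.81459045410156, 36.0836067199707), 9.734994888305664)
jaro 396 ((495.3667907714844, -77.228759765625), (56.474456787109375, 54.076683044433594), 89.54833984375) [ 0.49545042 -0.07725721  0.07929522]
```

View pics/w7.png

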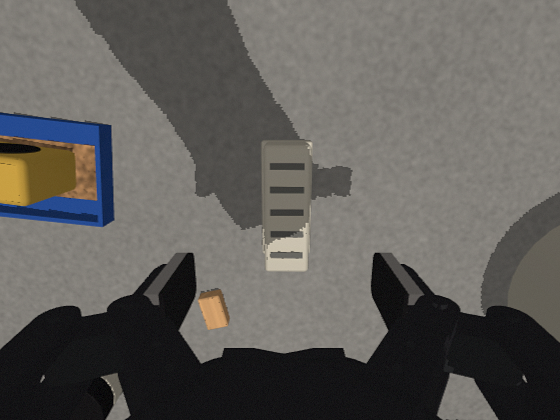

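Wrist view: block at (286,205) lengthwise between the fingers, nothing in the way (wood chip at (212,308) is outside).

```bash
python3 -m creep '[[[-4,1,20],[0,0,0]],[[0,0,25],[0,0,0]],[[0,0,25],[0,0,0]],[[0,0,22],[0,0,0]],[[0,0,14],[0,0,0]],[[0,0,8],[0,0,0]],[[0,0,0],[0,0,0]],[[0,0,0],[0,0,0]]]'; python3 need.py 459.3 388 27 100.3
```

```text
clock: 33.6
eef_pos: [0.4599, 0.3885, 0.0333]
tool_rot: [-0.088, 0.996, 0.0, 0.001]
ft_force: [0.2, -0.0, 0.1]
grip_width: 0.0798
grasp_force: 0.0
shift [ 0.7 -0.4  6.3] yaw now 100.1 tilt [0.0013 0.0011] q6 0.53 t 33.6
wz total rad -0.0038 or 3.1378
```

```bash
python3 -m creep '[[[0,0,5],[0,0,0]],[[0,0,3],[0,0,0]],[[0,0,0],[0,0,0]]]'; python3 -m creep '[[[0,0,0],[0,0,0]],[[0,0,0],[0,0,0]],[[0,0,0],[0,0,0]],[[0,0,0],[0,0,0]],[[0,0,0],[0,0,0]],[[0,0,0],[0,0,0]],[[0,0,0],[0,0,0]],[[0,0,0],[0,0,0]]]' 15; python3 need.py 459.3 388 24 100.3
```

```text
clock: 33.98
eef_pos: [0.459, 0.3877, 0.0241]
tool_rot: [-0.088, 0.996, -0.0, -0.0]
ft_force: [0.1, 0.6, -0.2]
grip_width: 0.0798
grasp_force: 0.0
clock: 34.98
eef_pos: [0.4596, 0.3882, 0.0248]
tool_rot: [-0.088, 0.996, 0.0, 0.0]
ft_force: [-0.5, 0.1, 4.0]
grip_width: 0.0355
grasp_force: 61.9
shift [ 0.3 -0.2  0.8] yaw now 100.1 tilt [0.0007 0.0006] q6 0.53 t 34.98
wz total rad -0.0036 or 3.138
```

```bash
python3 -m creep '[[[0,0,-6],[0,0,0]],[[0,0,-15],[0,0,0]],[[0,0,-30],[0,0,0]],[[0,0,-35],[0,0,0]],[[0,0,-30],[0,0,0]],[[0,0,0],[0,0,-0.09]],[[0,0,0],[0,0,-0.17]],[[0,0,0],[0,0,-0.17]],[[0,0,0],[0,0,-0.17]],[[0,0,0],[0,0,-0.17]],[[0,0,0],[0,0,-0.17]],[[0,0,0],[0,0,-0.17]]]'; python3 -m creep '[[[0,0,0],[0,0,-0.14]],[[0,0,0],[0,0,0]]]' ;python3 need.py 480.8 -178.8 140 171.7
```

```text
clock: 36.48
eef_pos: [0.459, 0.3877, 0.1409]
tool_rot: [-0.602, 0.799, -0.0, -0.0]
ft_force: [-0.1, -0.2, -1.6]
grip_width: 0.0351
grasp_force: 61.4
clock: 36.72
eef_pos: [0.4591, 0.3878, 0.1408]
tool_rot: [-0.654, 0.757, -0.0, -0.0]
ft_force: [-0.9, -0.5, -1.3]
grip_width: 0.0349
grasp_force: 61.4
shift [ 557.4 -104.     0.9] yaw now 171.6 tilt [-0.0001 -0.0001] q6 -0.72 t 36.73
wz total rad -0.0014 or 3.1402
```

```bash
python3 -m creep '[[[20,-4,0],[0,0,0]],[[40,-7,0],[0,0,0]],[[52,-10,0],[0,0,0]],[[56,-10,0],[0,0,0]],[[56,-10,0],[0,0,0]],[[56,-11,0],[0,0,0]],[[56,-11,0],[0,0,0]],[[56,-10,0],[0,0,0]],[[56,-10,0],[0,0,0]],[[52,-10,0],[0,0,0]],[[38,-7,0],[0,0,0]],[[19,-4,0],[0,0,0]]]'; python3 -m creep '[[[0,0,0],[0,0,0]],[[0,0,0],[0,0,0]]]' ;python3 need.py 480.8 -178.8 28 171.7
python3 - <<'E'
from h import *
o=bot.get_obs(); p=vision.camera('wrist'); cv2.imwrite('pics/w8.png',p['image']); W=cloud(p,o)
M=T_wc({'tool_from_camera':np.eye(4)},o); T=(W-M[:3,3])@M[:3,:3]
k=(T[...,2]>-.034)&(T[...,2]<-.018)&(abs(T[...,0])<.08)&(abs(T[...,1])<.017); print(k.sum(),np.percentile(T[k][:,0],[1,50,99]),np.median(T[k][:,2]))
E
```

```text
clock: 38.22
eef_pos: [0.4818, -0.1802, 0.1408]
tool_rot: [-0.652, 0.758, -0.0, 0.0]
ft_force: [0.3, 0.1, -1.5]
grip_width: 0.0346
grasp_force: 61.4
clock: 38.48
eef_pos: [0.4818, -0.1771, 0.1404]
tool_rot: [-0.654, 0.756, 0.0, 0.0]
ft_force: [0.4, -0.9, -1.8]
grip_width: 0.0349
grasp_force: 61.4
shift [  1.9   0.7 112.4] yaw now 171.7 tilt [-0.0005  0.0008] q6 -1.78 t 38.48
wz total rad 0.0008 or -3.1408
16180 [-0.0296784   0.01615292  0.05161348] -0.025467945231182662
```

View pics/w8.png

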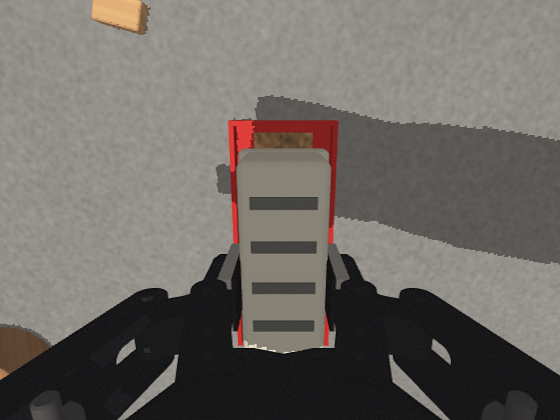

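Block held level and centred at (284,250) over the red long bay. Lower.

```bash
python3 -m creep '[[[2,0,18],[0,0,0]],[[0,0,25],[0,0,0]],[[0,0,25],[0,0,0]],[[0,0,18],[0,0,0]],[[0,0,10],[0,0,0]],[[0,0,6],[0,0,0]],[[0,0,3],[0,0,0]],[[0,0,0],[0,0,0]],[[0,0,0],[0,0,0]]]';python3 need.py 480.8 -178.8 28.5 171.7
```

```text
clock: 39.65
eef_pos: [0.4821, -0.1804, 0.0359]
tool_rot: [-0.654, 0.756, -0.0, 0.0]
ft_force: [0.7, -0.4, -1.8]
grip_width: 0.0351
grasp_force: 61.4
shift [-1.4  1.5  7.4] yaw now 171.7 tilt [ 0.001  -0.0003] q6 -1.78 t 39.65
wz total rad 0.0002 or -3.1414
```

```bash
python3 -m creep '[[[-1,1,2.5],[0,0,0]],[[0,0,2],[0,0,0]],[[0,0,1],[0,0,0]],[[0,0,0.7],[0,0,0]],[[0,0,0],[0,0,0]],[[0,0,0],[0,0,0]]]';python3 need.py 480.8 -178.8 28.5 171.7
```

```text
clock: 40.4
eef_pos: [0.4809, -0.1791, 0.0292]
tool_rot: [-0.654, 0.756, -0.0, 0.0]
ft_force: [-0.4, -0.3, -1.4]
grip_width: 0.0352
grasp_force: 61.4
shift [-0.3  0.1  0.7] yaw now 171.7 tilt [ 0.0001 -0.    ] q6 -1.78 t 40.4
wz total rad 0.0003 or -3.1413
```

```bash
python3 -m creep '[[[0,0,0.6],[0,0,0]],[[0,0,0.6],[0,0,0]],[[0,0,0],[0,0,0]]]'
```

```text
clock: 40.78
eef_pos: [0.481, -0.1791, 0.0288]
tool_rot: [-0.654, 0.756, -0.0, 0.0]
ft_force: [-1.7, 0.7, 4.5]
grip_width: 0.0345
grasp_force: 62.3
```

Contact. Release, retreat and check.

```bash
python3 -m creep '[[[0,0,0],[0,0,0]],[[0,0,0],[0,0,0]],[[0,0,0],[0,0,0]],[[0,0,0],[0,0,0]],[[0,0,-10],[0,0,0]],[[0,0,-25],[0,0,0]],[[0,0,-35],[0,0,0]],[[0,0,-40],[0,0,0]],[[0,40,-30],[0,0,0]],[[0,50,-10],[0,0,0]],[[0,50,0],[0,0,0]],[[0,0,0],[0,0,0]]]' 60
python3 - <<'E'
from h import *
p=vision.camera('top'); W=cloud(p)
for n,x,y,a,b in(('green',.4757,.0598,.065,.09),('tape',.469,.1636,.055,.08),('orange',.4958,-.0759,.065,.09),('block',.4808,-.1788,.045,.065),('black',.6576,.2338,.06,.09),('grey',.64,.0817,.05,.08)):
    k=(W[...,2]>a)&(W[...,2]<b)&(np.hypot(W[...,0]-x,W[...,1]-y)<.06); r=cv2.minAreaRect((W[k][:,:2]*1000).astype(np.float32)); print(n,k.sum(),np.round(np.r_[r[0],r[1],r[2]],1),np.round(np.percentile(W[k][:,2],[5,50,95]),4))
cv2.imwrite('pics/t9c.png',cv2.resize(p['image'][140:280,90:440],(800,320),interpolation=cv2.INTER_CUBIC))
E
```

```text
clock: 42.28
eef_pos: [0.3388, -0.1579, 0.1784]
tool_rot: [-0.654, 0.757, 0.001, -0.0]
ft_force: [0.7, -0.6, -0.5]
grip_width: 0.0604
grasp_force: 0.0
green 403 [473.3  57.5  54.2  56.3  89.2] [0.0741 0.0792 0.0838]
tape 394 [467.7 162.   72.1  36.5  89.9] [0.06   0.0658 0.0704]
orange 396 [495.3 -77.2  56.4  54.2  88.1] [0.0748 0.0792 0.0835]
block 555 [ 480.3 -181.2  103.7   36.3   81.7] [0.0496 0.0543 0.0589]
black 401 [658.2 235.1  57.9  55.8  63.2] [0.0686 0.0748 0.0792]
grey 376 [640.5  81.5  72.1  37.7  11.7] [0.056  0.0621 0.0667]
```

View pics/t9c.png

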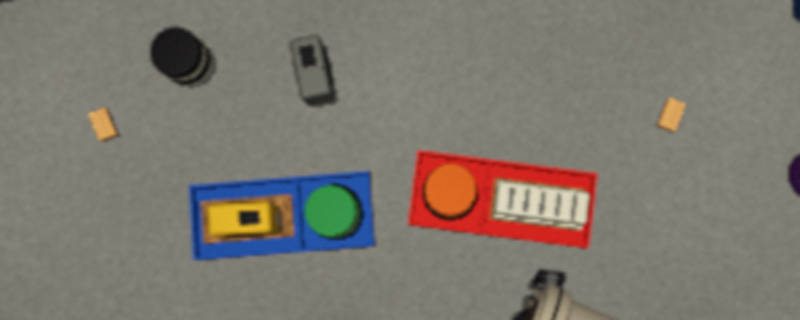

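All four stand in their bays, each 4 mm up on the tray floor: tape (240,218), green jar (331,210), orange jar (450,190), block (540,203). The black jar and grey tape are unmoved, and the gripper is clear.

```bash
python3 -c "
from workcell import workorder; print(workorder.job_done())"
```

```text
the job is handed in; nothing more can be done
None
```

I handed the job in at about 42 s: green jar and yellow tape are in the blue tray, orange jar and block in the red tray, all upright and flat on the tray floors, and the black jar and grey tape have not moved.

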